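# Pin a pair of felt wheels on the polishing bench

### The job

Store the loose felt polishing wheel: set it flat on top of the bigger felt wheel that lies on the dark wooden stand, with their holes in line, then pass the flanged pin down through both wheels into the stand until its flange lies flat on the upper wheel. Take the wheel with the hole, not the solid felt disc, and leave the disc and the ball-headed punch where they are.

Things in the scene. Friction and masses are not known exactly. Their poses are not given: they have to be found in the camera images.
- wheel: The loose grey felt polishing wheel to be picked up: a rigid ring, 60 mm outside diameter, 22 mm thick, with a 30 mm hole through it, about 60 g. It lies flat on the bench. Origin at the centre of its underside, z up along the hole's axis.
- low_wheel: The bigger grey felt wheel, 80 mm outside diameter, 22 mm thick, with a 30 mm hole through it, about 80 g. It lies loose and flat on the stand, its hole already over the stand's hole to within a few mm. Origin at the centre of its underside, z up along the hole's axis.
- pin: Steel pin, about 150 g: shank 12 mm thick, 64 mm long, under a flange 50 mm wide, 6 mm thick, with a dark wooden knob on top (24 mm wide, 32 mm tall) to grip. It stands in one of two holes, 70 mm apart, of a fixed paler wooden rest (70 x 130 x 76 mm high), flange on the rest's top; lift straight up over 64 mm to free it. Origin on the axis at the flange's underside, z up; knob from z = 6 to 38 mm.
- pin_tip (a point): The lower tip of the pin's shank, on its axis, 64 mm below the flange's underside.
- stand: The dark wooden stand, fixed to the bench: a square block 110 x 110 mm, 30 mm high, with a round hole of 40 mm diameter and 26 mm depth in the middle of its top. Origin at the centre of its underside, z up. With both wheels on it the stack is 74 mm high, and the seated pin's tip is 20 mm below the stand's top.
- blank: Bystander: a solid grey felt disc without a hole, 60 mm in diameter and 22 mm thick, lying flat on the bench. Origin at the centre of its underside.
- punch: Bystander: a slim steel doming punch with a 22 mm ball on top and a 24 mm collar, no flange, standing in the other hole of the rest, its ball reaching 41 mm above the rest's top. Origin on its axis at the rest's top.
Things that resemble listed ones, but are neither listed nor needed, are in the scene too. Leave any turquoise look-alike of the low_wheel alone.

How it is judged:
By the outcome, as a careful person would: the job done as asked, in the order asked, and still so for the second after the job is handed in, with the robot touching nothing.
It also fails if it takes over 59 s, if anything falls off the work surface, if the arm or the gripper's body presses on something with over 40 N, if the wrist force passes 120 N, or if a joint passes its speed limit or range.

### The arm

A 6-joint arm with a two-finger parallel gripper is mounted at the origin on the work surface. World frame = base frame: x ahead of the robot, y to its left, z up, the work surface at z = 0. Lengths are in m, angles in rad, forces in N, time in s.
With the tool pointing down it reaches from about 0.225 to 0.875 m from the base axis. Payload 3.4 kg.
Tool frame: the origin (TCP) lies on the centre line of the jaws, within the pads' length; the fingertips stand 14 mm ahead of it and the grasp point (between the pads) lies 5 mm behind it; z points along the fingers, y is the line along which they close (so a half turn about z gives the same grasp; the last joint's range is limited). The gripper opens to 85 mm and grips with 20 to 120 N. Pads are 22 mm wide; open, the fingers measure 114 mm over their backs; the gripper's body (76 mm by 85 mm) begins 54 mm behind the grasp point. The pads swing forward as they close: fully open they stand 13 mm farther back than shut.
Start: joints at [1.15, 0.276, 1.505, -0, 1.361, -0.121], TCP at [0.17, 0.549, 0.245] pointing down, gripper open.
Joint ranges: [-2.89, 2.89], [-0.75, 2.08], [0.22, 2.7], [-1.18, 4.32], [0.11, 2.71], [-2.7, 2.7]. Speed limits (rad/s): [2.57, 2.57, 3.14, 3.14, 3.14, 3.14].

### API

Orientations are given as a unit quaternion [w, x, y, z].
In Python, from rig import manip, eyes gives the robot as it stands.
- The arm moves only by the shell command python3 -m creep 'ROWS' [FORCE]. ROWS is JSON, a list of rows, each a list of 5 numbers: the opening, from 0 (shut) to 1 (fully open), then the shift along the tool's x, y, z normalised to -1 to 1, where 1 is 0.5 m, then the turn about the tool's z normalised to -1 to 1, where 1 is 360 degrees. In form: [[fingers, dx, dy, dz, spin], ...]. A call has 1 to 10 rows; each row is the pose to reach, as a shift and turn from the pose commanded when the call began, along the tool's axes at that moment, turning the shorter way round; what a row does not reach only later rows make up. A row lasts 1/10 s, in which the tool goes at most 50 mm and 8.59 degrees, less where a joint would pass 70% of its speed; a pose out of reach is approached as far as the arm can. A call with a number of a shift or a turn outside -1 to 1 is refused whole. A call with a gripper value outside its range is refused whole. The fingers move at their own pace and stop on an object; FORCE is the grip in N (left out, the last holds). Time passes only in rows, so rows that repeat a pose let the fingers close. It gives the time, the measured TCP pose, the force, the opening and the grip force at its end, in the units of the state.
- manip.get_state(): the state, without advancing time (a new reading comes with each control period).
- eyes.get_image(name): name is "side" or "top"; returns a dict with "frame" (400x640x3 uint8, red, green, blue), "fx", "fy", "cx", "cy" (pixels), "R" (3x3) and "t" (3): a world point X has camera coordinates R X + t. Camera axes: x right, y down, z forward; pixel columns grow to the right and rows downward; lengths in m; the calibration is good to about 2 mm. A picture is of the moment at which its call begins. There is no depth.
- manip.sign_off(): hands the job in; it is judged then, once.
Trained networks look in the newest picture that a camera, given by its name, has taken for a name from the list of things; names that differ only in an ending like _2 or _b are one class to them, and where a whole thing is asked for, a point or a joint stands for the part that bears it (a point fixed in the world has none). Each returns a list of dicts, best first, with "confidence" (0 to 1); they miss things now and then, are a little off and sometimes report something else, mostly with a low value. They report only what shows in the picture. A call takes as long as a camera call. They do not tell look-alikes from the thing itself.
- eyes.regions_of(camera, label): "mask" (400x640 bool, what is visible of it) and "bbox" ([left, top, right, bottom] in pixels, round what is visible of it).
- eyes.place_of(camera, label): "centre" ([column, row] in pixels: a listed point, or the origin of a listed thing).
The state is a dict: "clock": time; "qpos": joint angles; "qd": joint speeds; "effort": joint torques, N m; "position": TCP position; "ee_rot": TCP orientation; "contact_force": force on the tool from outside, world axes, zero at the start; "moment": the same for the moment, N m; "width": finger opening in m; "gripper_force": force on a finger pad.
Only numpy, scipy, OpenCV 4.12 (cv2) and the standard library are available. Lean on these libraries where they do the work, as an engineer would, in place of code of your own. Each camera call takes 0.05 s, during which the arm holds its last target. There are 200 camera calls.

## Working session

There is one attempt and no reset: what is moved stays moved. The work goes in short steps, Python scripts to look and compute and a shell command to move; the robot and the scene stay as the last step left them, time stands still between calls to the robot, and variables do not carry over. Pictures are saved under pics/ and viewed, at most 10 in all, crops included, and the job is handed in when it is done.

```bash
mkdir -p pics; cat > h.py <<'E'
import numpy as np, cv2
from rig import manip, eyes
def save(cam,name):
    im=eyes.get_image(cam); cv2.imwrite('pics/'+name,im['frame'][:,:,::-1]); return im
def ray(im,px):
    d=np.array([(px[0]-im['cx'])/im['fx'],(px[1]-im['cy'])/im['fy'],1.0]); R=np.array(im['R']);t=np.array(im['t'])
    return -R.T@t, R.T@d
def at_z(im,px,z):
    o,d=ray(im,px); return o+d*(z-o[2])/d[2]
def proj(im,X):
    c=np.array(im['R'])@np.array(X)+np.array(im['t']); return [im['fx']*c[0]/c[2]+im['cx'],im['fy']*c[1]/c[2]+im['cy']]
Z=dict(wheel=0,low_wheel=.03,pin=.076,pin_tip=.012,stand=0,blank=0,punch=.076)
E
python3 - <<'E'
from h import *
np.set_printoptions(precision=4,suppress=True)
for c in ('top','side'):
    im=save(c,c+'0.png')
    print(c,'cam at',ray(im,(0,0))[0])
    for n in Z:
        if n=='pin_tip':continue
        for r in eyes.place_of(c,n)[:3]:
            print(n,np.round(r['centre'],1),round(r['confidence'],2),at_z(im,r['centre'],Z[n]))
s=manip.get_state();print(s['clock'],s['position'],s['ee_rot'],s['width'],s['contact_force'])
E
```

```text
top cam at [ 0.4727 -0.0114  0.9244]
wheel [450.2 217.4] 0.67 [ 0.5122 -0.2874  0.    ]
wheel [363.3 189.6] 0.63 [ 0.5775 -0.1     0.    ]
low_wheel [356.  250.9] 0.81 [ 0.445  -0.0777  0.03  ]
low_wheel [301.4 152.5] 0.77 [0.6575 0.0334 0.03  ]
low_wheel [424.8 164.5] 0.71 [ 0.6252 -0.2303  0.03  ]
pin [286.9 205. ] 0.69 [0.5411 0.0622 0.076 ]
stand [358.8 190.8] 0.9 [ 0.5751 -0.09    0.    ]
blank [180.2 190.5] 0.97 [0.5847 0.3047 0.    ]
punch [250.2 215.1] 0.67 [0.5224 0.1365 0.076 ]
side cam at [0.1366 0.5294 0.493 ]
wheel [397.  184.5] 0.71 [ 0.5205 -0.306   0.    ]
low_wheel [335.8 201.1] 0.98 [ 0.5673 -0.0907  0.03  ]
low_wheel [266.7 215.5] 0.79 [0.6466 0.0552 0.03  ]
low_wheel [352.4 180.2] 0.57 [ 0.5954 -0.2006  0.03  ]
pin [303.  215.5] 0.92 [0.5417 0.0564 0.076 ]
stand [331.6 207.4] 0.93 [ 0.5858 -0.101   0.    ]
blank [189.1 302.9] 0.97 [0.5896 0.299  0.    ]
blank [395.6 184.1] 0.47 [ 0.5244 -0.3055  0.    ]
punch [283.1 237.1] 0.8 [0.5236 0.1328 0.076 ]
0.7 [0.1699 0.5494 0.2454] [0.     0.1493 0.9888 0.0001] 0.08514558793480285 [ 1.3698 -0.1663  0.1757]
```

View pics/top0.png

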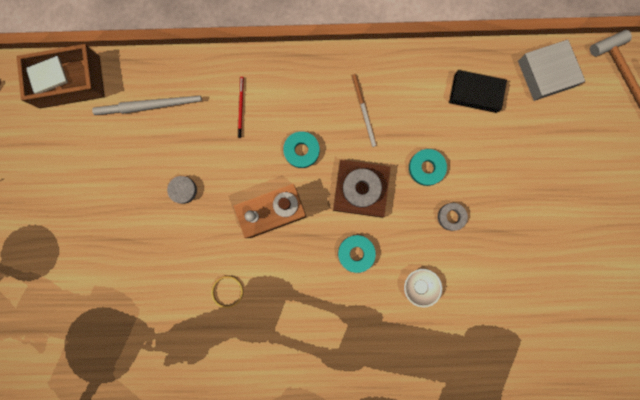

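View pics/side0.png

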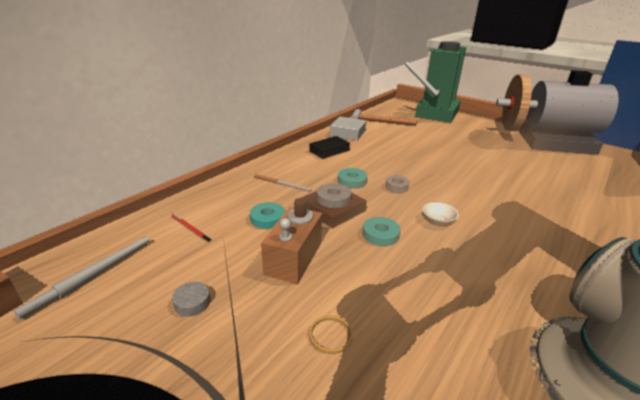

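Top view: the wheel (453,216) is right of the stand (361,188), which carries the low wheel. The pin is at (286,204) and the punch at (251,215) in the rest, the blank at (181,189), and there are three turquoise decoys. Side view agrees: wheel (397,184), low wheel (335,193), pin (303,210), punch (285,230). Next I'll refine positions with the masks.

```bash
cat >> h.py <<'E'
from scipy.optimize import least_squares
def cyl_pts(x,y,z0,h,r):
    a=np.linspace(0,2*np.pi,60,endpoint=False)
    return np.array([[x+r*np.cos(t),y+r*np.sin(t),z] for z in (z0,z0+h) for t in a])
def hull_c(im,x,y,z0,h,r):
    p=np.array([proj(im,X) for X in cyl_pts(x,y,z0,h,r)],np.float32)
    m=cv2.moments(cv2.convexHull(p)); return np.array([m['m10']/m['m00'],m['m01']/m['m00']]),m['m00']
def mask_c(mask):
    cs,_=cv2.findContours(mask.astype(np.uint8),cv2.RETR_EXTERNAL,cv2.CHAIN_APPROX_NONE)
    f=cv2.drawContours(np.zeros(mask.shape,np.uint8),[max(cs,key=cv2.contourArea)],-1,1,-1)
    m=cv2.moments(f,True); return np.array([m['m10']/m['m00'],m['m01']/m['m00']]),m['m00']
def find(im,cam,label,near,z0,h,r):
    out=[]
    for g in eyes.regions_of(cam,label)[:4]:
        c,a=mask_c(g['mask'])
        s=least_squares(lambda p:hull_c(im,p[0],p[1],z0,h,r)[0]-c,near,diff_step=1e-4).x
        if np.hypot(*(s-near))<.05: out.append((cam,label,np.round(s,4),round(float(g['confidence']),2),int(a),int(hull_c(im,*s,z0,h,r)[1])))
    return out
def go(xyz,yaw=None):
    "rows numbers for target; yaw = world angle of tool y (closing line)"
    s=manip.get_state(); w,x,y,z=s['ee_rot']
    from scipy.spatial.transform import Rotation as Ro
    R=Ro.from_quat([x,y,z,w]).as_matrix(); d=R.T@(np.array(xyz)-s['position'])/.5
    cur=np.arctan2(R[1,1],R[0,1]); sp=0
    if yaw is not None: sp=-(((yaw-cur)+np.pi/2)%np.pi-np.pi/2)/(2*np.pi)
    print('d',np.round(d,4),'spin',round(sp,4),'yaw',round(cur,3),'q',np.round(s['qpos'],2),'pos',np.round(s['position'],4),'t',s['clock'])
E
python3 - <<'E'
from h import *
for c in ('top','side'):
    im=eyes.get_image(c)
    for a in [('wheel',(.515,-.295),0,.022,.03),('low_wheel',(.573,-.09),.03,.022,.04),('blank',(.585,.302),0,.022,.03)]:
        for o in find(im,c,*a): print(*o)
    for n,z0,h in (('pin',.076,.006),('punch',.076,.005)):
        for g in eyes.regions_of(c,n)[:2]: print(c,n,g['bbox'],g['confidence'],mask_c(g['mask']))
    if c=='top':
        g=eyes.regions_of(c,'stand')[0]; q=cv2.minAreaRect(cv2.findContours(g['mask'].astype(np.uint8),0,2)[0][0]); print(q,[at_z(im,p,.03)[:2].round(4) for p in cv2.boxPoints(q)],at_z(im,q[0],.03))
        # dark hole centres via image
        f=cv2.cvtColor(im['frame'],cv2.COLOR_RGB2GRAY)
        for n,(u,v),z in (('lowhole',(362,187),.052),('wheelhole',(453,216),.022)):
            p=f[v-9:v+10,u-9:u+10]; print(n); print(p)
for n in('pin',): go((.54,.06,.3))
E
```

```text
top wheel [ 0.5138 -0.287 ] 0.78 704 696
top low_wheel [ 0.5778 -0.0921] 0.73 1151 1187
top blank [0.5858 0.2978] 0.65 669 682
top pin [273.7, 190.7, 298.2, 216.2] 0.66 (array([284.08227848, 203.21097046]), 474.0)
((360.7728271484375, 187.83265686035156), (52.55904006958008, 52.063621520996094), 7.765166282653809) [array([ 0.532 , -0.0278]), array([ 0.6426, -0.0456]), array([ 0.6245, -0.1566]), array([ 0.5145, -0.1375])] [ 0.57804291 -0.09189408  0.03      ]
lowhole
[[128 130 132 123 121 126 128 133 136 134 131 133 134 137 133 132 131 131
  128]
 [127 132 131 128 125 126 127 128 124 122 126 131 133 137 132 134 130 129
  125]
 [132 132 134 131 130 120 106 100  94  94  98 105 119 131 136 132 129 123
  124]
 [128 129 133 130 120  97  69  53  52  50  57  70  92 108 123 130 130 127
  125]
 [127 130 127 116  85  60  41  37  24  30  38  44  58  78 102 121 127 131
  129]
 [128 128 117  85  58  40  33  26  30  31  32  33  42  54  79 104 126 131
  133]
 [128 126 101  60  40  36  22  29  27  29  23  29  32  36  61  86 118 133
  136]
 [124 120  87  44  32  33  33  27  31  25  28  25  31  32  48 
[... 2187 characters left out ...]
59  75  98 116 126 130
  132]
 [127 128 130 132 132 129 119 109  95  90  81  84  95 109 122 125 129 129
  131]
 [126 128 127 134 131 133 135 128 125 121 118 117 127 130 129 130 128 128
  131]
 [127 132 131 127 125 132 133 134 140 136 133 131 131 131 132 129 127 126
  129]]
side wheel [ 0.5134 -0.2895] 0.58 327 370
side low_wheel [ 0.5764 -0.0934] 0.86 698 754
side blank [0.5853 0.2957] 0.85 1102 1105
side pin [289.9, 197.2, 312.4, 222.3] 0.95 (array([299.96421053, 212.95789474]), 475.0)
side punch [280.0, 219.2, 290.6, 242.0] 0.78 (array([285.75229358, 230.2706422 ]), 218.0)
d [-0.9964 -0.7164 -0.1094] spin 0 yaw 1.271 q [ 1.15  0.28  1.5  -0.    1.36 -0.12] pos [0.1698 0.5494 0.2453] t 1.35
```

```bash
python3 - <<'E'
from h import *
go((.34,.13,.245),.2)
E
```

```text
d [-5.729e-01 -7.008e-01  6.000e-04] spin 0.1704 yaw 1.271 q [ 1.15  0.28  1.5  -0.    1.36 -0.12] pos [0.1698 0.5494 0.2453] t 1.35
```

```bash
python3 -m creep '[[1,-0.573,-0.7,0,0.17],[1,-0.573,-0.7,0,0.17],[1,-0.573,-0.7,0,0.17],[1,-0.573,-0.7,0,0.17],[1,-0.573,-0.7,0,0.17],[1,-0.573,-0.7,0,0.17],[1,-0.573,-0.7,0,0.17],[1,-0.573,-0.7,0,0.17],[1,-0.573,-0.7,0,0.17],[1,-0.573,-0.7,0,0.17]]' 30; python3 - <<'E'
from h import *
go((.5135,-.288,.10),.2)
E
```

```text
clock: 2.35
position: [0.3426, 0.1251, 0.2457]
ee_rot: [0.002, 0.636, 0.772, -0.0]
contact_force: [-0.3, 0.0, 0.5]
width: 0.0853
gripper_force: 0.0
d [-0.8756  0.1763  0.2946] spin -0.0011 yaw 0.193 q [ 0.16 -0.05  1.89 -0.    1.3  -0.03] pos [0.3426 0.1251 0.2457] t 2.35
```

```bash
python3 -m creep '[[1,-0.875,0.176,0.1,0],[1,-0.875,0.176,0.1,0],[1,-0.875,0.176,0.1,0],[1,-0.875,0.176,0.1,0],[1,-0.875,0.176,0.2,0],[1,-0.875,0.176,0.29,0],[1,-0.875,0.176,0.29,0],[1,-0.875,0.176,0.29,0],[1,-0.875,0.176,0.29,0],[1,-0.875,0.176,0.29,0]]'; python3 - <<'E'
from h import *
for c in ('top','side'):
    im=save(c,c+'1.png')
    for o in find(im,c,'low_wheel',(.577,-.092),.03,.022,.04)+find(im,c,'wheel',(.513,-.288),0,.022,.03): print(*o)
    for n in ('pin','punch'):
        for r in eyes.place_of(c,n)[:2]: print(c,n,r['confidence'],at_z(im,r['centre'],.076))
    if c=='top':
        g=cv2.threshold(cv2.cvtColor(im['frame'],cv2.COLOR_RGB2GRAY)[176:199,350:374],80,255,1)[1]
        n,_,st,ce=cv2.connectedComponentsWithStats(g); print(st,[at_z(im,p+[350,176],.052).round(4) for p in ce])
go((.5135,-.288,.02),.2)
E
```

```text
clock: 3.35
position: [0.5158, -0.2825, 0.098]
ee_rot: [-0.0, 0.632, 0.775, -0.0]
contact_force: [-0.5, 0.8, -0.7]
width: 0.0853
gripper_force: 0.0
top low_wheel [ 0.5781 -0.0918] 0.76 1089 1187
top wheel [ 0.5152 -0.2859] 0.81 578 696
top punch 0.5 [0.51700082 0.13045647 0.076     ]
[[  0   0  24  23 402]
 [  5   5  14  14 150]] [array([ 0.5773, -0.0914,  0.052 ]), array([ 0.5767, -0.0917,  0.052 ])]
side low_wheel [ 0.5755 -0.094 ] 0.77 722 754
side wheel [ 0.5123 -0.2907] 0.7 341 370
side pin 0.85 [0.54525261 0.0561363  0.076     ]
side punch 0.62 [0.51857229 0.13126819 0.076     ]
d [-0.0162 -0.0059  0.1627] spin 0.0006 yaw 0.204 q [-0.62  0.4   1.69  0.    1.04 -0.82] pos [ 0.5147 -0.2794  0.1013] t 3.85
```

```bash
python3 -m creep '[[1,-0.016,-0.006,0,0],[1,-0.016,-0.006,0,0],[1,-0.016,-0.006,0.08,0],[1,-0.016,-0.006,0.14,0],[1,-0.016,-0.006,0.16,0],[1,-0.016,-0.006,0.162,0],[1,-0.016,-0.006,0.162,0]]'; python3 - <<'E'
from h import *
im=eyes.get_image('side')
cv2.imwrite('pics/s2.png',cv2.resize(im['frame'][110:260,300:500,::-1],None,fx=4,fy=4))
go((.5135,-.288,.012),.2); print(manip.get_state()['contact_force'])
E
```

```text
clock: 4.55
position: [0.5139, -0.2894, 0.02]
ee_rot: [0.001, 0.632, 0.775, 0.0]
contact_force: [-0.3, -0.4, 0.7]
width: 0.0856
gripper_force: 0.0
d [ 0.0036 -0.0008  0.0171] spin 0.0004 yaw 0.203 q [-0.63  0.5   1.77  0.    0.87 -0.83] pos [ 0.5142 -0.2897  0.0206] t 4.6
[-0.14366199 -0.61039185 -0.41899952]
```

View pics/s2.png

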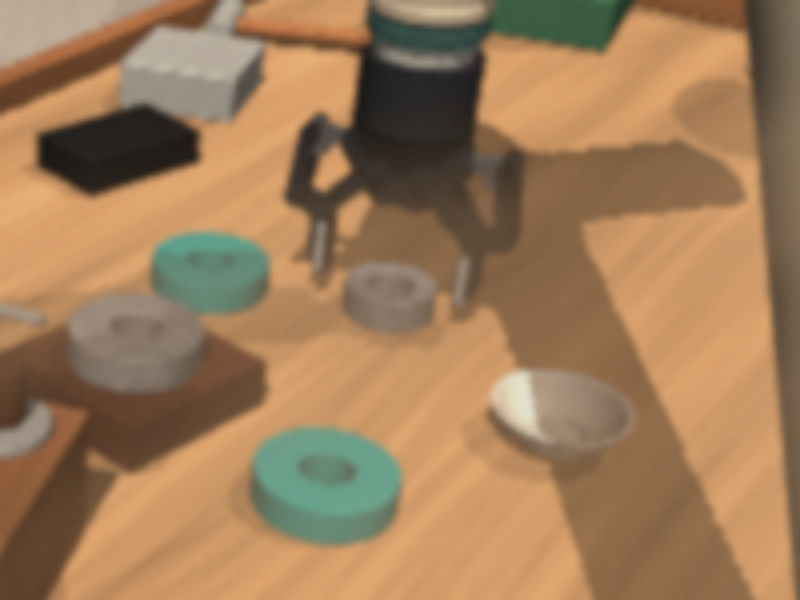

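The open fingers straddle the wheel, which shows at (390,295) in the crop. I'll go down a little and close.

```bash
python3 -m creep '[[1,0.003,-0.001,0.016,0],[1,0.003,-0.001,0.016,0],[0.5,0.003,-0.001,0.016,0],[0.5,0.003,-0.001,0.016,0],[0.5,0.003,-0.001,0.016,0],[0.5,0.003,-0.001,0.016,0],[0.5,0.003,-0.001,0.016,0],[0.5,0.003,-0.001,0.016,0],[0.5,0.003,-0.001,0.016,0]]' 30
python3 - <<'E'
from h import *
go((.577,-.092,.15),.2)
E
```

```text
clock: 5.5
position: [0.5127, -0.2877, 0.0119]
ee_rot: [0.0, 0.632, 0.775, 0.0]
contact_force: [-0.8, 1.0, 4.8]
width: 0.0579
gripper_force: 32.8
d [ 0.3572  0.205  -0.2763] spin 0.0005 yaw 0.203 q [-0.63  0.51  1.78  0.    0.85 -0.83] pos [ 0.5127 -0.2877  0.0119] t 5.5
```

```bash
python3 -m creep '[[0.5,0,0,-0.05,0],[0.5,0,0,-0.12,0],[0.5,0,0,-0.2,0],[0.5,0,0,-0.24,0],[0.5,0,0,-0.24,0],[0.5,0,0,-0.24,0]]' 40
python3 - <<'E'
from h import *
s=manip.get_state();p=s['position'];print(p,s['contact_force'],s['width'])
for c in ('top','side'):
    im=save(c,c+'3.png')
    for o in find(im,c,'wheel',(.513,-.288),.12,.022,.03): print(*o)
go((.577,-.092,.13),.2)
E
```

```text
clock: 6.1
position: [0.512, -0.2872, 0.1306]
ee_rot: [-0.0, 0.632, 0.775, 0.0]
contact_force: [-0.9, 0.4, -1.5]
width: 0.0577
gripper_force: 44.5
[ 0.51202107 -0.28715755  0.1306384 ] [-0.85133812  0.43690979 -1.54456087] 0.057695901108922906
top wheel [ 0.5114 -0.271 ] 0.77 411 933
side wheel [ 0.5107 -0.2822] 0.74 347 394
d [ 0.3553  0.2069 -0.0008] spin 0.0004 yaw 0.203 q [-0.63  0.38  1.65  0.    1.11 -0.83] pos [ 0.5115 -0.2868  0.1293] t 6.3
```

```bash
python3 -m creep '[[0.5,0.09,0.052,0,0],[0.5,0.18,0.104,0,0],[0.5,0.27,0.155,0,0],[0.5,0.32,0.19,0,0],[0.5,0.354,0.206,0,0],[0.5,0.354,0.206,0,0],[0.5,0.354,0.206,0,0],[0.5,0.354,0.206,0,0]]'
python3 - <<'E'
from h import *
P=np.mean([ (lambda s:s['position'])(manip.get_state()) for _ in range(3)],0)
for c in ('side','top'):
    im=save(c,c+'4.png')
    for o in find(im,c,'wheel',(.577,-.092),.12,.022,.03)+find(im,c,'low_wheel',(.577,-.092),.03,.022,.04): print(*o)
    go((.577,-.0923,.064),.2)
cv2.imwrite('pics/s4.png',cv2.resize(eyes.get_image('side')['frame'][110:260,240:440,::-1],None,fx=4,fy=4))
E
```

```text
clock: 7.1
position: [0.5772, -0.0944, 0.1307]
ee_rot: [-0.0, 0.632, 0.775, -0.0]
contact_force: [0.6, -0.1, -0.7]
width: 0.0578
gripper_force: 44.5
side wheel [ 0.5764 -0.0922] 0.56 395 498
side low_wheel [ 0.5763 -0.0951] 0.63 724 752
d [0.0045 0.0003 0.1343] spin 0.0002 yaw 0.201 q [-0.28  0.37  1.66 -0.    1.11 -0.48] pos [ 0.5773 -0.0945  0.1311] t 7.25
top wheel [ 0.5603 -0.0756] 0.48 69 838
top low_wheel [ 0.5539 -0.079 ] 0.61 208 1185
d [ 0.0037 -0.0002  0.1346] spin 0.0003 yaw 0.202 q [-0.28  0.37  1.66  0.    1.11 -0.48] pos [ 0.5775 -0.0941  0.1313] t 7.4
```

View pics/s4.png

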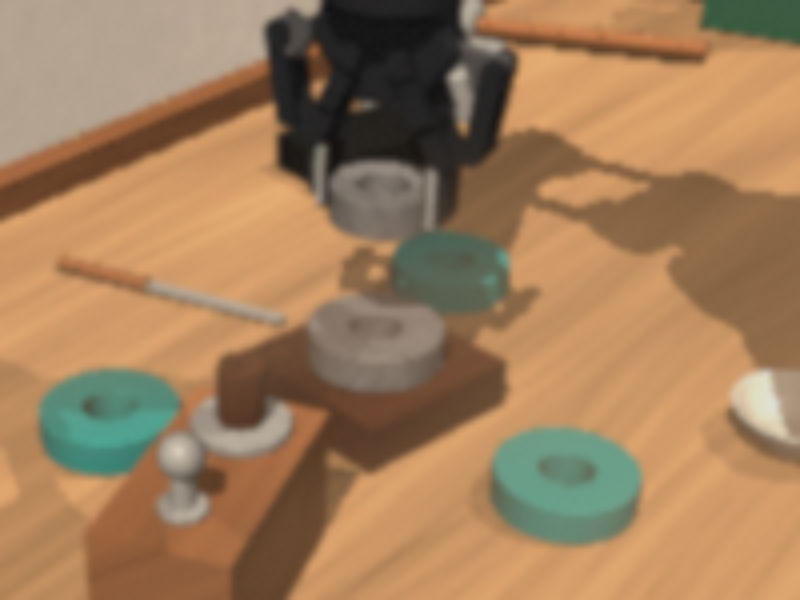

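The wheel hangs level at (378,197), over the low wheel at (376,340), and both stay centred in the column direction. I'll lower it.

```bash
python3 -m creep '[[0.5,0.0025,0,0.05,0],[0.5,0.0025,0,0.09,0],[0.5,0.0025,0,0.115,0],[0.5,0.0025,0,0.125,0],[0.5,0.0025,0,0.13,0],[0.5,0.0025,0,0.133,0],[0.5,0.0025,0,0.135,0],[0.5,0.0025,0,0.135,0]]'
python3 - <<'E'
from h import *
im=eyes.get_image('side')
for o in find(im,'side','wheel',(.577,-.092),.052,.022,.03)+find(im,'side','low_wheel',(.577,-.092),.03,.022,.04): print(*o)
s=manip.get_state();print(s['position'],s['contact_force'])
E
```

```text
clock: 8.25
position: [0.5777, -0.0922, 0.0643]
ee_rot: [0.0, 0.632, 0.775, 0.0]
contact_force: [0.5, -0.1, -0.5]
width: 0.0578
gripper_force: 44.5
side wheel [ 0.5806 -0.0934] 0.57 406 478
side low_wheel [ 0.5684 -0.0765] 0.74 441 788
[ 0.57763105 -0.09216467  0.06421562] [-0.41139888  0.46653924 -0.8056704 ]
```

```bash
python3 -m creep '[[0.5,0,0,0.001,0],[0.5,0,0,0.002,0],[0.5,0,0,0.002,0]]'
```

```text
clock: 8.7
position: [0.5776, -0.0922, 0.064]
ee_rot: [0.0, 0.632, 0.775, 0.0]
contact_force: [-1.5, 0.7, 6.0]
width: 0.058
gripper_force: 45.2
```

```bash
python3 -m creep '[[0.5,0,0,0.001,0],[0.5,0,0,0.002,0],[0.5,0,0,0.002,0]]'
```

```text
clock: 9.0
position: [0.5777, -0.0922, 0.064]
ee_rot: [0.001, 0.632, 0.775, 0.0]
contact_force: [-2.8, 1.2, 12.8]
width: 0.0577
gripper_force: 45.8
```

```bash
python3 -m creep '[[0.5,0,0,-0.003,0],[0.5,0,0,-0.003,0],[0.75,0,0,-0.003,0],[0.85,0,0,-0.003,0],[0.85,0,0,-0.003,0],[0.85,0,0,-0.01,0],[0.85,0,0,-0.05,0],[0.85,0,0,-0.12,0],[0.85,0,0,-0.2,0],[0.85,0,0,-0.27,0]]'
python3 - <<'E'
from h import *
go((.50,.25,.22),.2)
E
```

```text
clock: 10.0
position: [0.5775, -0.0921, 0.1986]
ee_rot: [0.0, 0.632, 0.775, 0.0]
contact_force: [1.5, -0.6, -0.3]
width: 0.0726
gripper_force: 0.0
d [ 0.7015 -0.0139 -0.0429] spin 0.0005 yaw 0.203 q [-0.28  0.32  1.56  0.    1.26 -0.48] pos [ 0.5775 -0.0921  0.1986] t 10.0
```

```bash
python3 - <<'E'
from h import *
go((.35,-.1,.25),.2)
E
python3 -m creep '[[1,-0.08,-0.09,-0.04,0],[1,-0.1,-0.18,-0.08,0],[1,-0.1,-0.27,-0.1,0],[1,-0.1,-0.36,-0.1,0],[1,-0.1,-0.44,-0.1,0],[1,-0.1,-0.44,-0.1,0],[1,-0.1,-0.44,-0.1,0]]'
cat > look.py <<'E'
from h import *
import sys
k=sys.argv[1]
for c in ('top','side'):
    im=eyes.get_image(c); u=(270,120,430,240) if c=='top' else (240,150,400,270)
    if c=='top': u=(230,140,390,260)
    cv2.imwrite(f'pics/{c}{k}.png',cv2.resize(im['frame'][u[1]:u[3],u[0]:u[2],::-1],None,fx=5,fy=5,interpolation=cv2.INTER_CUBIC))
    for o in find(im,c,'wheel',(.577,-.092),.052,.022,.03)+find(im,c,'low_wheel',(.577,-.092),.03,.022,.04): print(*o)
    for n in ('pin','punch'):
        for r in eyes.place_of(c,n)[:1]: print(c,n,r['confidence'],at_z(im,r['centre'],.076).round(4))
    for n in ('pin',):
        for g in eyes.regions_of(c,n)[:1]:
            m,a=mask_c(g['mask'])
            def model(p):
                M=np.zeros((400,640),np.uint8)
                for z,h,rr in ((.076,.006,.025),(.082,.032,.012)):
                    q=np.array([proj(im,X) for X in cyl_pts(p[0],p[1],z,h,rr)],np.float32)
                    cv2.fillConvexPoly(M,np.round(cv2.convexHull(q)*256).astype(np.int32),1,shift=8)
                return M
            best=max((( (model((x,y))&g['mask']).sum()/(model((x,y))|g['mask']).sum(),x,y) for x in np.arange(.53,.556,.001) for y in np.arange(.048,.072,.001)))
            print(c,n,'iou fit',np.round(best,4),a)
go((.543,.06,.20),.2)
E
python3 look.py 5
```

```text
d [ 0.0763 -0.4487 -0.1031] spin 0.0005 yaw 0.203 q [-0.28  0.32  1.56  0.    1.26 -0.48] pos [ 0.5775 -0.0921  0.1986] t 10.0
clock: 10.7
position: [0.3716, -0.1857, 0.2474]
ee_rot: [0.001, 0.633, 0.774, 0.0]
contact_force: [-0.1, -0.1, 0.8]
width: 0.0854
gripper_force: 0.0
top wheel [ 0.5788 -0.0917] 0.87 653 714
top low_wheel [ 0.5777 -0.0916] 0.84 1176 1187
top pin 0.77 [0.5406 0.0658 0.076 ]
top punch 0.64 [0.52   0.1383 0.076 ]
top pin iou fit [0.8989 0.545  0.067 ] 471.0
side wheel [ 0.5783 -0.0946] 0.64 461 479
side low_wheel [ 0.5647 -0.078 ] 0.76 331 791
side pin 0.72 [0.5407 0.0551 0.076 ]
side punch 0.54 [0.5155 0.1367 0.076 ]
side pin iou fit [0.9032 0.544  0.064 ] 476.0
d [0.4116 0.4338 0.0933] spin 0.0005 yaw 0.203 q [-0.63  0.03  1.81  0.    1.3  -0.83] pos [ 0.3721 -0.1854  0.2466] t 11.3
```

View pics/top5.png

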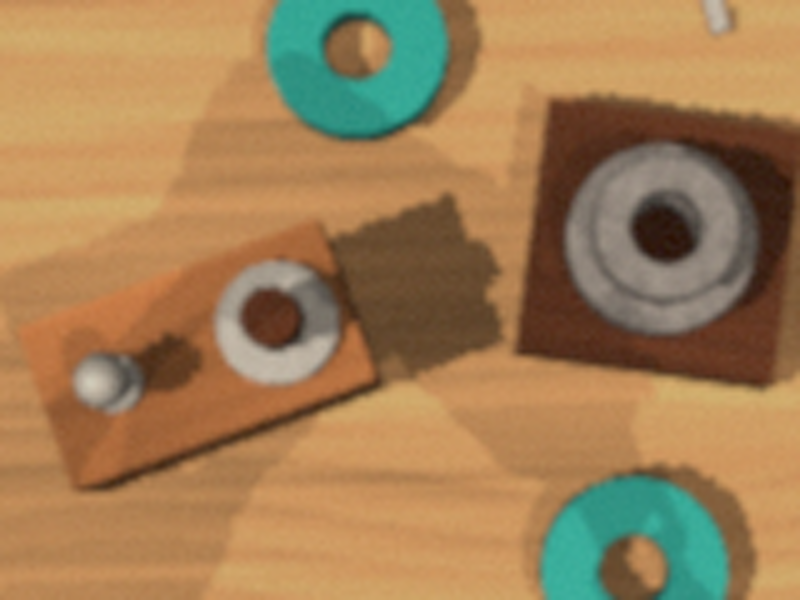

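View pics/side5.png

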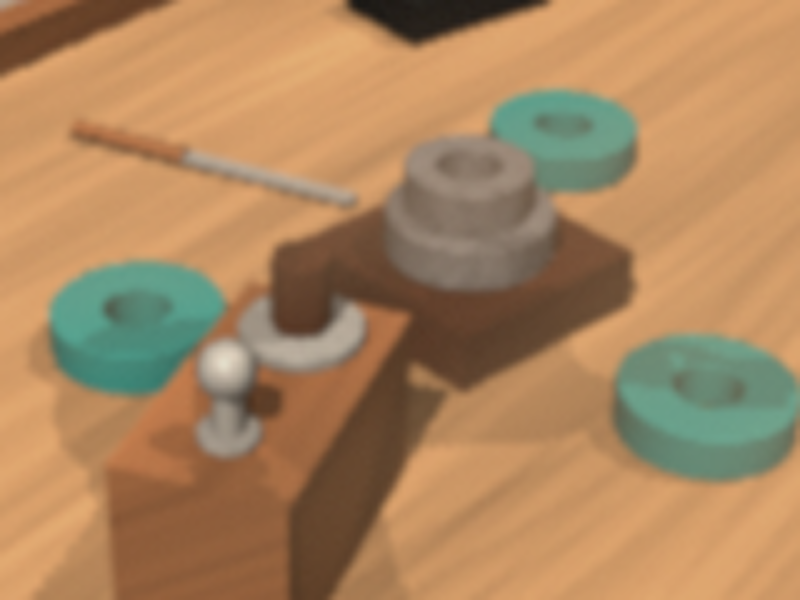

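Top crop: the upper wheel (668,233) is concentric with the low wheel (662,237) once height parallax is allowed for, and the stand hole shows dark through it. The pin flange is at (278,322), its knob at (272,318), and the punch at (108,380). The side crop confirms a flat stack.

```bash
python3 - <<'E'
from h import *
im=eyes.get_image('top')
f=lambda u,v:(230+(u+.5)/5-.5,140+(v+.5)/5-.5)
print(at_z(im,f(278,322),.082),at_z(im,f(272,318),.114),at_z(im,f(668,233),.074),at_z(im,f(662,237),.052),at_z(im,f(108,380),.106))
im=eyes.get_image('side')
f=lambda u,v:(240+(u+.5)/5-.5,150+(v+.5)/5-.5)
print(at_z(im,f(303,327),.082),at_z(im,f(302,254),.114),at_z(im,f(470,164),.074))
go((.5445,.065,.20),.35)
E
```

```text
[0.54273715 0.06506139 0.082     ] [0.5416741  0.06445277 0.114     ] [ 0.57607877 -0.09295317  0.074     ] [ 0.57713576 -0.09251741  0.052     ] [0.51959874 0.12931274 0.106     ]
[0.54113452 0.06535772 0.082     ] [0.54263785 0.06398396 0.114     ] [ 0.57863235 -0.09437699  0.074     ]
d [0.421  0.4388 0.0935] spin -0.0234 yaw 0.203 q [-0.63  0.03  1.81  0.    1.3  -0.83] pos [ 0.372  -0.1854  0.2467] t 11.4
```

```bash
python3 -m creep '[[1,0.07,0.07,0.02,-0.0234],[1,0.14,0.14,0.04,-0.0234],[1,0.21,0.21,0.06,-0.0234],[1,0.28,0.28,0.08,-0.0234],[1,0.35,0.35,0.093,-0.0234],[1,0.42,0.433,0.093,-0.0234],[1,0.42,0.433,0.093,-0.0234],[1,0.42,0.433,0.093,-0.0234],[1,0.42,0.433,0.093,-0.0234],[1,0.42,0.433,0.093,-0.0234]]'
python3 - <<'E'
from h import *
go((.542,.0645,.101),.35)
E
```

```text
clock: 12.4
position: [0.5408, 0.0626, 0.2004]
ee_rot: [-0.0, 0.574, 0.819, -0.0]
contact_force: [0.5, -0.7, -0.5]
width: 0.0853
gripper_force: 0.0
d [0.0027 0.0037 0.1989] spin -0.0003 yaw 0.348 q [-0.01  0.26  1.64 -0.    1.24 -0.36] pos [0.5408 0.0626 0.2004] t 12.4
```

```bash
python3 -m creep '[[1,0.003,0.003,0.08,0],[1,0.003,0.003,0.15,0],[1,0.003,0.003,0.19,0],[1,0.003,0.003,0.198,0],[0.2,0.003,0.003,0.198,0],[0.2,0.003,0.003,0.198,0],[0.2,0.003,0.003,0.198,0],[0.2,0.003,0.003,0.198,0],[0.2,0.003,0.003,0.198,0],[0.2,0.003,0.003,0.198,0]]' 40
```

```text
clock: 13.4
position: [0.5432, 0.0657, 0.1026]
ee_rot: [0.001, 0.573, 0.819, 0.0]
contact_force: [-1.1, -1.0, 6.3]
width: 0.0229
gripper_force: 39.2
```

```bash
python3 -m creep '[[0.1,0,0,0,0],[0.1,0,0,0,0],[0.1,0,0,0,0],[0.1,0,0,0,0],[0.1,0,0,0,0],[0.1,0,0,0,0]]' 70
```

```text
clock: 14.0
position: [0.5433, 0.0657, 0.1027]
ee_rot: [0.001, 0.573, 0.819, 0.0]
contact_force: [-0.6, -1.1, 7.2]
width: 0.0215
gripper_force: 68.2
```

```bash
python3 -m creep '[[0.1,0,0,-0.01,0],[0.1,0,0,-0.04,0],[0.1,0,0,-0.08,0],[0.1,0,0,-0.12,0],[0.1,0,0,-0.16,0],[0.1,0,0,-0.2,0],[0.1,0,0,-0.22,0],[0.1,0,0,-0.22,0]]'
python3 - <<'E'
from h import *
im=eyes.get_image('side')
cv2.imwrite('pics/s6.png',cv2.resize(im['frame'][110:260,240:440,::-1],None,fx=4,fy=4))
for r in eyes.place_of('side','pin_tip')[:1]: print(r, at_z(im,r['centre'],.12))
for r in eyes.place_of('side','pin')[:1]: print(r, at_z(im,r['centre'],.186))
s=manip.get_state();print(s['contact_force'],s['width'],s['moment'])
go((.577,-.0925,.20),.35)
E
```

```text
clock: 14.8
position: [0.5434, 0.0659, 0.2125]
ee_rot: [0.001, 0.573, 0.819, 0.001]
contact_force: [0.0, 0.3, -1.6]
width: 0.0219
gripper_force: 68.6
{'centre': [299.8, 199.0], 'confidence': 0.61} [0.53979853 0.06778836 0.12      ]
{'centre': [302.2, 166.3], 'confidence': 0.77} [0.53963353 0.06086564 0.186     ]
[ 0.68622302 -0.11366624 -1.4183585 ] 0.022171010499181902 [0.05857681 0.00099037 0.00697297]
d [-0.3216 -0.0424  0.0201] spin -0.0 yaw 0.35 q [-0.01  0.26  1.62  0.    1.26 -0.36] pos [0.5418 0.0658 0.2101] t 14.95
```

View pics/s6.png

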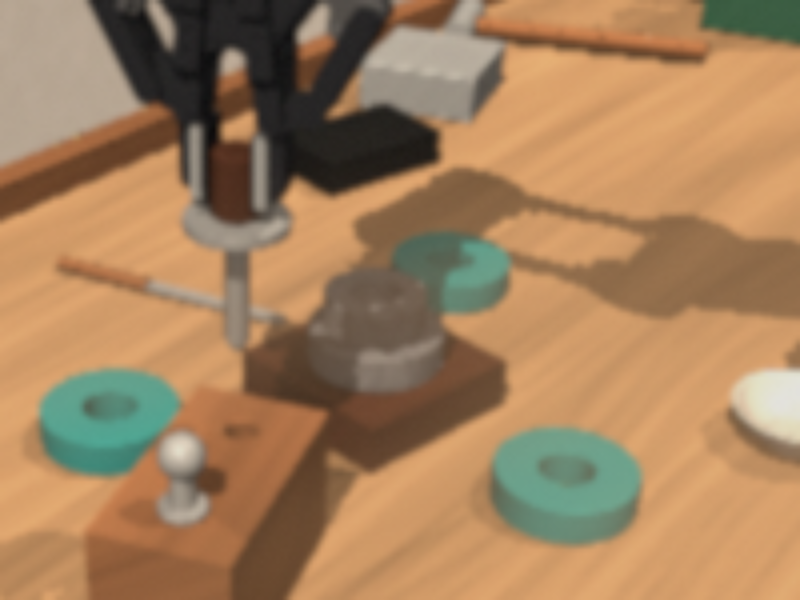

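The pin hangs upright: tip at (236,342), flange at (237,220), with the stack at (376,330) in the crop. I'll carry it over.

```bash
python3 -m creep '[[0.1,-0.06,-0.01,0,0],[0.1,-0.13,-0.02,0,0],[0.1,-0.2,-0.03,0,0],[0.1,-0.26,-0.036,0,0],[0.1,-0.3,-0.042,0,0],[0.1,-0.32,-0.042,0,0],[0.1,-0.32,-0.042,0,0],[0.1,-0.32,-0.042,0,0],[0.1,-0.32,-0.042,0,0]]'
python3 - <<'E'
from h import *
im=eyes.get_image('side')
cv2.imwrite('pics/s7.png',cv2.resize(im['frame'][110:260,240:440,::-1],None,fx=4,fy=4))
for r in eyes.place_of('side','pin_tip')[:1]: print(r, at_z(im,r['centre'],.12))
for o in find(im,'side','wheel',(.577,-.092),.052,.022,.03): print(*o)
go((.5773,-.092,.1005),.35)
E
```

```text
clock: 15.85
position: [0.5773, -0.0904, 0.211]
ee_rot: [-0.001, 0.573, 0.82, 0.0]
contact_force: [0.6, 0.1, -0.1]
width: 0.0219
gripper_force: 68.7
{'centre': [334.0, 164.4], 'confidence': 0.56} [ 0.57898713 -0.09321863  0.12      ]
side wheel [ 0.5777 -0.0932] 0.8 436 481
d [-0.0023 -0.0014  0.2218] spin 0.0002 yaw 0.351 q [-0.27  0.31  1.54  0.    1.29 -0.63] pos [ 0.5776 -0.0907  0.2114] t 16.0
```

View pics/s7.png

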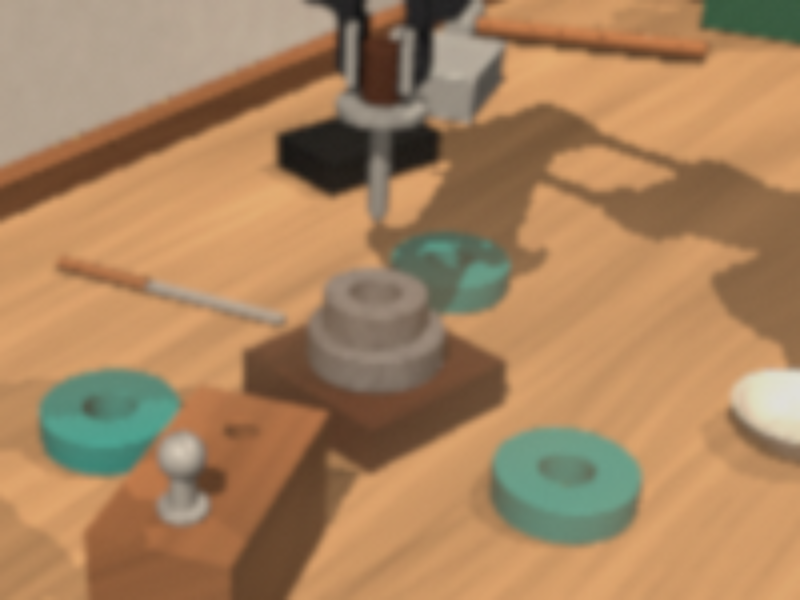

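The tip (377,217) is over the hole (377,292). I'll lower it.

```bash
python3 -m creep '[[0.1,0,-0.001,0.04,0],[0.1,0,-0.001,0.08,0],[0.1,0,-0.001,0.11,0],[0.1,0,-0.001,0.14,0],[0.1,0,-0.001,0.17,0],[0.1,0,-0.001,0.19,0],[0.1,0,-0.001,0.205,0],[0.1,0,-0.001,0.214,0],[0.1,0,-0.001,0.214,0]]'
```

```text
clock: 16.9
position: [0.5771, -0.0917, 0.104]
ee_rot: [-0.0, 0.573, 0.819, -0.0]
contact_force: [-0.1, 0.4, -1.2]
width: 0.0221
gripper_force: 68.7
```

```bash
python3 -m creep '[[0.1,0,0,0.003,0],[0.1,0,0,0.005,0],[0.1,0,0,0.006,0],[0.1,0,0,0.007,0],[0.1,0,0,0.007,0],[0.1,0,0,0.007,0]]'
```

```text
clock: 17.5
position: [0.5773, -0.0919, 0.1009]
ee_rot: [0.0, 0.573, 0.819, 0.0]
contact_force: [0.2, 0.1, -2.1]
width: 0.0218
gripper_force: 68.7
```

```bash
python3 -m creep '[[0.1,0,0,0.001,0],[0.1,0,0,0.002,0],[0.1,0,0,0.003,0],[0.1,0,0,0.003,0]]'
```

```text
clock: 17.9
position: [0.5774, -0.0919, 0.1007]
ee_rot: [0.0, 0.573, 0.819, 0.0]
contact_force: [-2.3, 0.0, 6.3]
width: 0.0221
gripper_force: 69.4
```

```bash
python3 -m creep '[[0.1,0,0,-0.001,0],[0.1,0,0,-0.001,0],[0.35,0,0,-0.001,0],[0.5,0,0,-0.001,0],[0.6,0,0,-0.001,0],[0.6,0,0,-0.03,0],[0.6,0,0,-0.08,0],[0.6,0,0,-0.15,0],[0.6,0,0,-0.22,0],[0.6,0,0,-0.25,0]]'
python3 -m creep '[[0.6,0,-0.09,-0.02,0],[0.6,0,-0.18,-0.02,0],[0.6,0,-0.27,-0.02,0],[0.6,0,-0.36,-0.02,0],[0.6,0,-0.42,-0.02,0],[0.6,0,-0.42,-0.02,0]]'
python3 - <<'E'
from h import *
im=eyes.get_image('side'); A=cv2.resize(im['frame'][150:240,270:390,::-1],None,fx=5,fy=5)
for r in eyes.place_of('side','pin')[:1]: print(r, at_z(im,r['centre'],.074))
for o in find(im,'side','wheel',(.577,-.092),.052,.022,.03)+find(im,'side','punch',(.52,.13),.076,.005,.012): print(*o)
for n in ('blank','punch'): print(n,at_z(im,eyes.place_of('side',n)[0]['centre'],Z[n]))
im=eyes.get_image('top'); B=cv2.resize(im['frame'][140:260,230:390,::-1],None,fx=1.25,fy=1.25)
B=cv2.resize(im['frame'][150:225,330:390,::-1],None,fx=3.3,fy=3.3)
for r in eyes.place_of('top','pin')[:1]: print(r, at_z(im,r['centre'],.074))
C=np.zeros((450,800,3),np.uint8); C[:,:600]=A; C[:B.shape[0],600:600+B.shape[1]]=B; cv2.imwrite('pics/f.png',C)
E
```

```text
clock: 18.9
position: [0.5789, -0.0923, 0.2277]
ee_rot: [0.003, 0.573, 0.819, 0.001]
contact_force: [0.8, -0.5, 0.0]
width: 0.0511
gripper_force: 0.0
clock: 19.5
position: [0.3765, -0.1641, 0.2342]
ee_rot: [-0.001, 0.574, 0.819, -0.001]
contact_force: [1.6, 0.3, 0.4]
width: 0.0513
gripper_force: 0.0
{'centre': [335.0, 181.8], 'confidence': 0.73} [ 0.5778944  -0.09876718  0.074     ]
side wheel [ 0.5642 -0.0797] 0.57 239 503
side punch [0.5335 0.116 ] 0.64 206 107
blank [ 5.86338123e-01  2.98340675e-01 -5.55111512e-17]
punch [0.52375604 0.1301825  0.076     ]
{'centre': [363.3, 185.4], 'confidence': 0.67} [ 0.57770768 -0.09320788  0.074     ]
```

View pics/f.png

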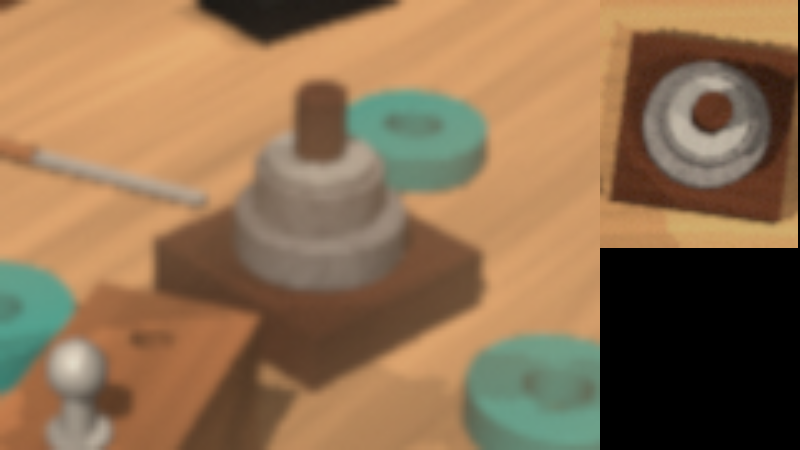

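The pin is seated: in the side crop the flange lies flat on the upper wheel at (320,150) and the knob is upright at (322,120). The top inset shows everything concentric. The rest hole is empty, and the punch and blank haven't moved.

```bash
python3 -c "
from rig import manip
print(manip.sign_off())"
```

```text
the job is handed in; nothing more can be done
None
```

The job is handed in: the felt wheel lies flat on the bigger wheel with the holes in line, and the pin is through both into the stand with its flange flat on top; the blank and punch were left in place (about 20 s used).

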